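Change over from the syringe tray to the vial tray

TASK

Change over the trays in the bench-top cabinet: push the orange syringe tray, which was left open, fully home with your fingertips, then hook a fingertip behind the lip of the blue vial tray and draw it all the way out to its stop, so that never more than one tray stands open. Do not pinch a lip between the fingers; keep the four loose vials standing in their tray, leave the green tray shut and do not disturb anything else on the table.

Things in the scene. Friction and masses are not known exactly. Their poses are not given: they have to be found in the camera images.
- cabinet: Cream tray cabinet, fixed: 260 mm deep (x), 429 wide (y), 108 tall, clear top, three open bays 135 mm apart in its front, a tray in each; which tray is where varies. Origin at table level, middle of its front plane; x from the front into the cabinet (trays come out along -x), z up. A tray that is home has its lip 50 mm in front of this plane; the lips are 10 mm apart.
- blue_tray (a joint): Travel in metres of the vial tray, all blue; its first four cells, each 58 x 48 mm, hold the four loose vials (nine more are fixed in it behind them). 0 = fully home, 0.12 = drawn out to its stop (towards the robot). It needs about 2 to 4 N along its rail, stays where it is left, has no spring or latch and cannot lift off its rail.
- blue_lip (a point): Middle of the top edge of the blue tray's front lip, an upright plate 8 mm thick (x), 125 mm wide (y), its top edge 84 mm above the table. Moves with the tray; axes as the cabinet's. Behind it (+x) an empty finger trough: 46 mm from lip to next wall, 117 mm wide, floor 54 mm below the lip's top; its side and rear walls end 18 mm below the lip's top.
- orange_tray (a joint): Travel in metres of the syringe tray, all orange, left standing open at the start. 0 = fully home, 0.12 = drawn out to its stop (towards the robot). It needs about 2 to 4 N along its rail, stays where it is left, has no spring or latch and cannot lift off its rail.
- orange_lip (a point): Middle of the top edge of the orange tray's front lip, an upright plate 8 mm thick (x), 125 mm wide (y), its top edge 84 mm above the table. Moves with the tray; axes as the cabinet's. Behind it (+x) an empty finger trough: 46 mm from lip to next wall, 117 mm wide, floor 54 mm below the lip's top; its side and rear walls end 18 mm below the lip's top.
- green_tray (a joint): Travel in metres of the tray of swab packs, all green, shut at the start. 0 = fully home, 0.12 = drawn out to its stop (towards the robot). It needs about 2 to 4 N along its rail, stays where it is left, has no spring or latch and cannot lift off its rail.
- green_lip (a point): Middle of the top edge of the green tray's front lip, an upright plate 8 mm thick (x), 125 mm wide (y), its top edge 84 mm above the table. Moves with the tray; axes as the cabinet's. Behind it (+x) an empty finger trough: 46 mm from lip to next wall, 117 mm wide, floor 54 mm below the lip's top; its side and rear walls end 18 mm below the lip's top.
- vial1: Amber vial with a blue cap, 24 mm across, 46 mm tall, 28 g, standing loose in its own cell of the blue tray. Origin at the centre of its underside, z up its axis.
- vial2: Amber vial with a red cap, 24 mm across, 46 mm tall, 28 g, standing loose in its own cell of the blue tray. Origin at the centre of its underside, z up its axis.
- vial3: Amber vial with a blue cap, 24 mm across, 46 mm tall, 28 g, standing loose in its own cell of the blue tray. Origin at the centre of its underside, z up its axis.
- vial4: Amber vial with a red cap, 24 mm across, 46 mm tall, 28 g, standing loose in its own cell of the blue tray. Origin at the centre of its underside, z up its axis.
- pump_bottle: Bystander: white and blue pump bottle of hand rub, 62 mm across, 181 mm tall, left of the cabinet (other equipment, up to 190 mm tall, stands fixed beyond it, near the left, right and rear edges of the table). Origin at the centre of its underside.
- saline_vial: Bystander: large amber vial with green cap, 42 mm across, 75 mm tall. Origin at the centre of its underside.
- steel_bowl: Bystander: steel bowl, 110 mm across, 42 mm tall. Origin at the centre of its underside.
- dose_cup: Bystander: small clear-white dose cup, 38 mm across, 36 mm tall. Origin at the centre of its underside.
- tape_roll: Bystander: cream roll of tape lying flat, 72 mm across, 25 mm tall. Origin at the centre of its underside.
- spare_syringe: Bystander: capped syringe with blue needle hub lying on a flat teal mat (2 mm thick), 125 mm long, 16 mm tall. Origin at the centre of its underside.
- carton: Bystander: white and blue carton, 50 x 70 x 75 mm. Origin at the centre of its underside.

How it is judged:
On the way, in this order (a step that is already met when the one before it is completed fails the run):
1. the orange tray is pushed fully home (value of joint orange_tray below 0.006 m), for 0.2 s.
2. the blue tray is on its way out, drawn by a fingertip pressing on the inner face of its lip (value of joint blue_tray between 0.03 and 0.112 m and contact force between the fingers and blue_tray_c1 above 0.3 N), for 0.1 s.
3. the blue tray is out at its stop (value of joint blue_tray above 0.112 m), for 0.2 s.
At the end, for the whole second after the job is handed in: The blue tray is out to within 8 mm of its stop and at rest, the orange tray is home to within 6 mm and the green one to within 10 mm; the four vials stand upright (within 0.15 rad) and at rest in the blue tray; the robot touches nothing (value of joint blue_tray above 0.112 m and value of joint orange_tray below 0.006 m and value of joint green_tray below 0.01 m and velocity of joint blue_tray between -0.01 and 0.01 m/s and angle between each of vial1, vial2, vial3, vial4's own z axis and vertical below 0.15 rad and x of vial1 in the frame of blue_lip between 0.055 and 0.16 m and z of vial1 in the frame of blue_lip between -0.06 and -0.048 m and linear speed of each of vial1, vial2, vial3, vial4 below 0.02 m/s and x of vial2 in the frame of blue_lip between 0.055 and 0.16 m and z of vial2 in the frame of blue_lip between -0.06 and -0.048 m and x of vial3 in the frame of blue_lip between 0.055 and 0.16 m and z of vial3 in the frame of blue_lip between -0.06 and -0.048 m and x of vial4 in the frame of blue_lip between 0.055 and 0.16 m and z of vial4 in the frame of blue_lip between -0.06 and -0.048 m).
It fails at once if the blue and the orange tray stand open (more than 25 mm) at the same time (value of joint each of blue_tray, orange_tray above 0.025 m).
It fails at once if the green tray is opened by more than 20 mm (value of joint green_tray above 0.02 m).
It fails at once if a tray's lip is pinched between the fingers (pressed on both faces at once) ((contact force between the fingers and blue_tray_c0 above 0.5 N and contact force between the fingers and blue_tray_c1 above 0.5 N) or (contact force between the fingers and orange_tray_c0 above 0.5 N and contact force between the fingers and orange_tray_c1 above 0.5 N) or (contact force between the fingers and green_tray_c0 above 0.5 N and contact force between the fingers and green_tray_c1 above 0.5 N)).
It fails at once if a vial in the blue tray tips by more than 0.35 rad or is lifted by more than 15 mm (angle between any of vial1, vial2, vial3, vial4's own z axis and vertical above 0.35 rad or z of any of vial1, vial2, vial3, vial4 in the frame of blue_lip above -0.039 m).
It fails at once if a bystander is moved by more than 25 mm or lifted (distance of any of pump_bottle, saline_vial, steel_bowl, dose_cup, tape_roll, spare_syringe, carton from where it was at the start of the episode above 0.025 m).
It also fails if it takes over 51 s, if anything falls off the work surface, if the arm or the gripper's body presses on something with over 40 N, if the wrist force passes 120 N, or if a joint passes its speed limit or range.

ROBOT

A 7-joint arm with a two-finger parallel gripper is mounted at the origin on the work surface. World frame = base frame: x ahead of the robot, y to its left, z up, the work surface at z = 0. Lengths are in m, angles in rad, forces in N, time in s.
With the tool pointing down it reaches from about 0.4 to 0.9 m from the base axis. Payload 5.6 kg.
Tool frame: the origin (TCP) lies midway between the tips of the shut fingers; the grasp point (between the pads) lies 19 mm behind it; y points along the fingers, x is the direction in which the jaws open and shut, and the axes are right-handed (so a half turn about y gives the same grasp; the last joint's range is limited). The gripper opens to 92 mm and grips with 3 to 60 N. Pads are 20 mm wide; open, the fingers measure 128 mm over their backs; the gripper's body (75 mm by 189 mm) begins 69 mm behind the grasp point.
Start: joints at [-1.207, 0.468, -0.012, 1.603, 0.006, 1.071, -0.056], TCP at [0.257, 0.597, 0.215] pointing down, gripper open.
Joint ranges: [-2.53, 2.53], [-0.31, 2.02], [-1.57, 1.55], [0.28, 2.44], [-1.29, 4.43], [0.15, 1.84], [-2.92, 2.92]. Speed limits (rad/s): [2.57, 2.57, 3.14, 3.14, 3.14, 3.14, 3.14].

INTERFACE

Orientations are given as a rotation vector (axis times angle).
In Python, from rig import r, vision, order gives the robot as it stands.
- The arm moves only by the tool drive_tool, never from a script. Its argument "moves" is one flat list of numbers, 7 for each row, row after row: the shift along the tool's x, y, z in cm, then the turn, a rotation vector about the tool's x, y, z in degrees, then the opening, from -1 (shut) to 1 (fully open). In form: [x, y, z, rx, ry, rz, fingers, x, y, z, rx, ry, rz, fingers, ...]. A call has exactly 5 rows; each row is the pose to reach, as a shift and turn from the pose commanded when the call began, along the tool's axes at that moment; what a row does not reach only later rows make up. A row lasts 1/8 s, in which the tool goes at most 62.5 mm and 10.7 degrees, less where a joint would pass 70% of its speed; a pose out of reach is approached as far as the arm can. A call with a gripper value outside its range is refused whole. The fingers move at their own pace and stop on an object; the grip force is fixed at half the most. Time passes only in rows, so rows that repeat a pose let the fingers close, or fill a call up. It gives the time, the measured TCP pose, the force and the opening at its end, in the units of the state.
- r.state(): the state, without advancing time (a new reading comes with each control period).
- vision.camera(name): name is "side" or "top"; returns the picture (384x512x3 uint8, red, green, blue); there is no depth.
- vision.camera_params(name): a dict with "intrinsics" (3x3 intrinsics, pixels), "T" (4x4, takes a point from camera to world coordinates). Camera axes: x right, y up, looking along -z (the intrinsics and any distortion apply to the point x, -y, -z); pixel columns grow to the right and rows downward; lengths in m; the calibration is good to about 2 mm. A picture is of the moment at which its call begins. camera_params takes no time and is no camera call.
- order.hand_in(): hands the job in, once; it reports no verdict.
The state is a dict: "clock": time; "joint_pos": joint angles; "qd": joint speeds; "joint_efforts": joint torques, N m; "position": TCP position; "orientation": TCP orientation; "force": force on the tool from outside, world axes, zero at the start; "torque": the same for the moment, N m; "gripper_width": finger opening in m.
Only numpy, scipy, OpenCV 4.12 (cv2) and the standard library are available. Lean on these libraries where they do the work, as an engineer would, in place of code of your own. Each camera call takes 0.05 s, during which the arm holds its last target.

## Working session

There is one attempt and no reset: what is moved stays moved. The work goes in short steps, Python scripts to look and compute and a tool call to move; the robot and the scene stay as the last step left them, time stands still between calls to the robot, and variables do not carry over. Pictures are saved under pics/ and viewed, and the job is handed in when it is done.

Besides the shell and the picture viewer there is one more tool, called after "Emit:" by a JSON object that holds its "api" and its "payload", one argument or row to a line. drive_tool: Moves the arm, as the interface text tells. Its arguments: {"type":"object","properties":{"moves":{"type":"array"}},"required":["moves"]}

```bash
ls; mkdir -p pics; python3 - <<'E'
from rig import r, vision, order
import cv2, numpy as np
np.set_printoptions(precision=4,suppress=True)
print(r.state())
for n in ("top","side"):
    im=vision.camera(n); cv2.imwrite(f"pics/{n}0.png",im[:,:,::-1])
    p=vision.camera_params(n); print(n,{k:(np.array(v) if not isinstance(v,dict) else v) for k,v in p.items()})
E
```

```text
pics
{'clock': 0.0, 'joint_pos': array([-1.207 ,  0.4684, -0.0116,  1.6036,  0.006 ,  1.0714, -0.0563]), 'qd': array([ 0.0026,  0.0003, -0.0006,  0.0014,  0.0008,  0.0006,  0.0008]), 'joint_efforts': array([  0.0002, -52.058 ,  -0.0123, -24.3745,  -0.0566,   0.0172,
         0.0001]), 'position': array([0.257 , 0.5964, 0.2137]), 'orientation': array([-1.3757, -0.9035,  0.9058]), 'force': array([ 0.2659, -0.3246,  0.1743]), 'torque': array([-0.0183, -0.0004, -0.008 ]), 'gripper_width': 0.09210988909228383}
top {'intrinsics': array([[380.9108,   0.    , 252.2362],
       [  0.    , 380.9108, 193.7046],
       [  0.    ,   0.    ,   1.    ]]), 'T': array([[-0.0283,  0.9923, -0.1207,  0.4516],
       [-0.9995, -0.0262,  0.0189,  0.0369],
       [ 0.0156,  0.1212,  0.9925,  0.9115],
       [ 0.    ,  0.    ,  0.    ,  1.    ]])}
side {'intrinsics': array([[353.2748,   0.    , 259.7542],
       [  0.    , 353.2748, 188.7298],
       [  0.    ,   0.    ,   1.    ]]), 'T': array([[ 0.9365,  0.2164, -0.276 ,  0.3068],
       [-0.3507,  0.5652, -0.7467, -0.7122],
       [-0.0056,  0.7961,  0.6052,  0.693 ],
       [ 0.    ,  0.    ,  0.    ,  1.    ]])}
```

View pics/top0.png

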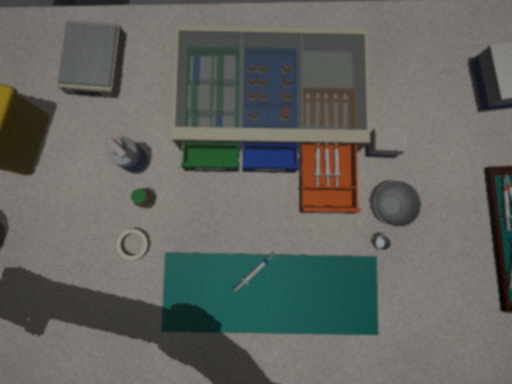

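View pics/side0.png

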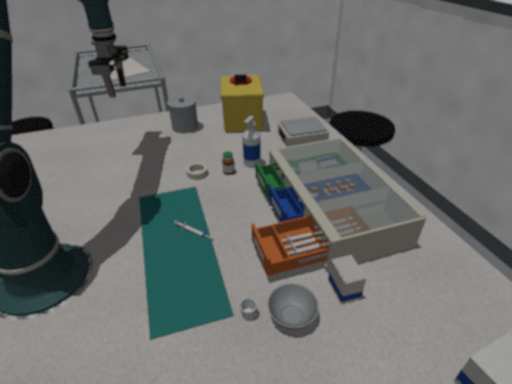

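```bash
cat > h.py <<'E'
import cv2, numpy as np
from rig import r, vision, order
from scipy.spatial.transform import Rotation as R
np.set_printoptions(precision=4,suppress=True)
def cam(n):
    p=vision.camera_params(n); return np.array(p["intrinsics"]),np.array(p["T"])
def at(n,u,v,z):
    K,T=cam(n); d=np.array([(u-K[0,2])/K[0,0],-(v-K[1,2])/K[1,1],-1]); d=T[:3,:3]@d
    o=T[:3,3]; return o+d*(z-o[2])/d[2]
def proj(n,X):
    K,T=cam(n); c=T[:3,:3].T@(np.array(X)-T[:3,3]); return K[0,2]+K[0,0]*c[0]/-c[2], K[1,2]+K[1,1]*c[1]/c[2]
E
python3 - <<'E'
import cv2
a=cv2.imread('pics/top0.png'); cv2.imwrite('pics/top0c.png',cv2.resize(a[60:330,110:380],None,fx=2.2,fy=2.2,interpolation=cv2.INTER_CUBIC))
E
```

```text
(no output)
```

View crop.

The top view has green, blue and orange from left to right. Orange is open, with its lip at about row 211, and the blue lip is at about row 170. I'll enlarge it.

View pics/top0c.png

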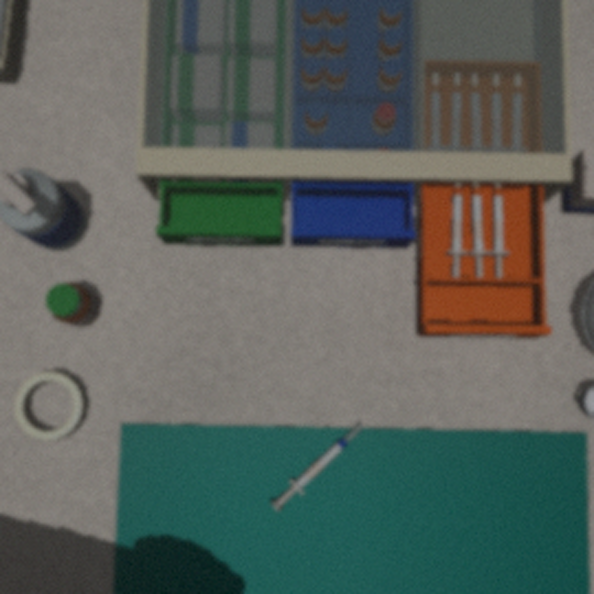

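```bash
python3 - <<'E'
import cv2
a=cv2.imread('pics/top0.png'); cv2.imwrite('pics/top0d.png',cv2.resize(a[135:220,170:370],None,fx=4,fy=4,interpolation=cv2.INTER_CUBIC))
E
```

```text
(no output)
```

View pics/top0d.png

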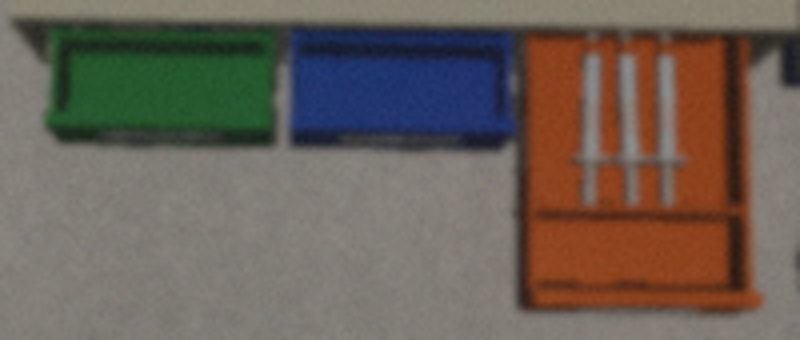

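```bash
python3 - <<'E'
from h import *
d=lambda x,y:(170+x/4-.4,135+y/4-.4)
for n,a,b in (("green",(46,124),(273,128)),("blue",(292,128),(516,131)),("orange",(528,299),(762,301))):
    A=at("top",*d(*a),.084);B=at("top",*d(*b),.084);print(n,A,B,np.linalg.norm(A-B),(A+B)/2, np.degrees(np.arctan2(B[0]-A[0],-(B[1]-A[1]))))
for n,a,z in (("cabFL",(175,138),.108),("cabFR",(369,141),.108),("cabTL",(180,29),.108),("cabTR",(367,32),.108),("bottle",(128,160),.0),("saline cap",(139,197),.075),("bowl",(396,203),.042),("cup",(381,241),.036),("cartonL",(368,130),.075),("cartonR",(405,131),.075)):
    print(n,at("top",*a,z))
s=r.state();Rm=R.from_rotvec(s["orientation"]).as_matrix();print(s["position"]);print(Rm)
E
```

```text
green [0.6187 0.176  0.084 ] [0.6134 0.0512 0.084 ] 0.12494153894376343 [0.616  0.1136 0.084 ] -2.4758939416624415
blue [0.6131 0.0407 0.084 ] [ 0.6083 -0.083   0.084 ] 0.12383577167591521 [ 0.6107 -0.0211  0.084 ] -2.229513051012979
orange [ 0.515  -0.0856  0.084 ] [ 0.5105 -0.2137  0.084 ] 0.1282144505652934 [ 0.5128 -0.1496  0.084 ] -2.041371080212886
cabFL [0.6748 0.1848 0.108 ]
cabFR [ 0.658  -0.2352  0.108 ]
cabTL [0.9246 0.1727 0.108 ]
cabTR [ 0.9094 -0.2472  0.108 ]
bottle [0.6528 0.3184 0.    ]
saline cap [0.5527 0.2703 0.075 ]
bowl [ 0.527  -0.3106  0.042 ]
cup [ 0.4411 -0.2719  0.036 ]
cartonL [ 0.692  -0.2458  0.075 ]
cartonR [ 0.6877 -0.3302  0.075 ]
[0.2571 0.5964 0.2138]
[[ 0.3957 -0.0005 -0.9184]
 [ 0.9184 -0.0015  0.3957]
 [-0.0016 -1.     -0.0001]]
```

```bash
cat >> h.py <<'E'
PSI=np.radians(-2.3)
CX=np.array([np.cos(PSI),np.sin(PSI),0]); CY=np.array([-np.sin(PSI),np.cos(PSI),0])
def to(P):
    s=r.state(); Rm=R.from_rotvec(s["orientation"]).as_matrix()
    Rt=np.column_stack([CY,[0,0,-1],np.cross(CY,[0,0,-1])])
    print("t %.2f"%s["clock"],"pos",s["position"],"F",s["force"],"w %.3f"%s["gripper_width"])
    print("shift cm",Rm.T@(np.array(P)-s["position"])*100,"turn",np.degrees(R.from_matrix(Rm.T@Rt).as_rotvec()), "len",np.linalg.norm(np.array(P)-s["position"]))
E
python3 -c "
from h import *
to([.43,.37,.215])"
```

```text
t 0.10 pos [0.2571 0.5964 0.2138] F [-0.1716  0.1593 -0.0308] w 0.092
shift cm [-13.9512  -0.0978 -24.8425] turn [ -0.009  -21.0125  -0.0904] len 0.28492061697275245
```

Emit:
{"api": "drive_tool", "payload": {
  "moves": [-2.8,0,-5,0,-5,0,-1,-5.6,0,-10,0,-10,0,-1,-8.4,0,-15,0,-15,0,-1,-11.2,0,-20,0,-20,0,-1,-14,0,-24.8,0,-21,0,-1]
}}

```text
clock: 0.72
position: [0.4305, 0.3683, 0.2143]
orientation: [-1.228, -1.18, 1.18]
force: [-0.3, 0.5, -0.2]
gripper_width: 0.0439
```

```bash
python3 -c "
from h import *
to([.48,.1,.215])"
```

```text
t 0.72 pos [0.4305 0.3683 0.2143] F [-0.2786  0.5045 -0.2064] w 0.044
shift cm [-26.6178  -0.0595  -6.0097] turn [-0.0141  0.0346 -0.0164] len 0.27287839573604766
```

Emit:
{"api": "drive_tool", "payload": {
  "moves": [-5.3,0,-1.2,0,0,0,-1,-10.6,0,-2.4,0,0,0,-1,-16,0,-3.6,0,0,0,-1,-21.3,0,-4.8,0,0,0,-1,-26.6,0,-6,0,0,0,-1]
}}

```text
clock: 1.35
position: [0.4787, 0.1002, 0.2145]
orientation: [-1.228, -1.179, 1.179]
force: [1.5, -0.8, -0.3]
gripper_width: 0.0003
```

```bash
python3 -c "
from h import *
to([.443,-.147,.215]); to([.443,-.147,.055])"
```

```text
t 1.35 pos [0.4787 0.1002 0.2145] F [ 1.5336 -0.81   -0.3033] w 0.000
shift cm [-24.8445  -0.0496   2.575 ] turn [ 0.0005 -0.0091  0.0031] len 0.24977632126649607
t 1.35 pos [0.4787 0.1002 0.2145] F [ 1.5336 -0.81   -0.3033] w 0.000
shift cm [-24.8454  15.9504   2.5752] turn [ 0.0005 -0.0091  0.0031] len 0.29636789667170993
```

Emit:
{"api": "drive_tool", "payload": {
  "moves": [-5,0,0.5,0,0,0,-1,-10,0,1,0,0,0,-1,-15,0,1.5,0,0,0,-1,-20,0,2,0,0,0,-1,-24.8,0,2.6,0,0,0,-1]
}}

```text
clock: 1.98
position: [0.4423, -0.1463, 0.2146]
orientation: [-1.228, -1.179, 1.179]
force: [0.7, -0.3, 0.0]
gripper_width: 0.0003
```

Emit:
{"api": "drive_tool", "payload": {
  "moves": [0,4,0,0,0,0,-1,0,8,0,0,0,0,-1,0,12,0,0,0,0,-1,0,16,0,0,0,0,-1,0,16,0,0,0,0,-1]
}}

```text
clock: 2.6
position: [0.4403, -0.1442, 0.0523]
orientation: [-1.223, -1.175, 1.182]
force: [0.4, -0.5, 0.0]
gripper_width: 0.0006
```

```bash
python3 - <<'E'
from h import *
to([.45,-.147,.055])
a=vision.camera("top")[:,:,::-1];b=vision.camera("side")[:,:,::-1]
p=proj("top",r.state()["position"]);print(p,proj("side",r.state()["position"]))
cv2.imwrite('pics/t1.png',np.hstack([cv2.resize(a[130:330,230:430],(400,400)),cv2.resize(b[150:350,170:370],(400,400))]))
E
```

```text
t 2.60 pos [ 0.4403 -0.1442  0.0523] F [ 0.365  -0.5142  0.0226] w 0.001
shift cm [-0.238  -0.2724 -0.9797] turn [-0.3786 -0.0245  0.0446] len 0.010443487344694979
(np.float64(327.63422074916224), np.float64(241.7564162320775)) (np.float64(231.49718688774422), np.float64(254.5004487148722))
```

View pics/t1.png

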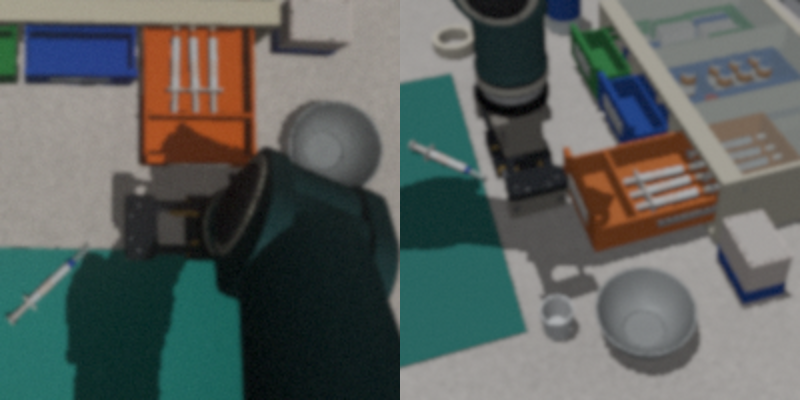

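Emit:
{"api": "drive_tool", "payload": {
  "moves": [-0.2,0,-3,0,0,0,-1,-0.2,0,-5,0,0,0,-1,-0.2,0,-6.5,0,0,0,-1,-0.2,0,-8,0,0,0,-1,-0.2,0,-9.5,0,0,0,-1]
}}

```text
clock: 3.32
position: [0.5382, -0.1506, 0.0551]
orientation: [-1.228, -1.179, 1.179]
force: [-2.7, 0.6, 1.1]
gripper_width: 0.0002
```

```bash
python3 - <<'E'
from h import *
P=np.array([0.4403,-0.1442,0.0523]);to(P+CX*.151)
E
```

```text
t 3.33 pos [ 0.5382 -0.1506  0.0551] F [-2.7038  0.5658  1.0815] w 0.000
shift cm [ 0.2513  0.2775 -5.2963] turn [-0.0051 -0.0216  0.0048] len 0.05309487457358079
```

Pushing takes about 2.7 N, as expected.

Emit:
{"api": "drive_tool", "payload": {
  "moves": [0,0,-1.3,0,0,0,-1,0,0,-2.6,0,0,0,-1,0,0,-3.9,0,0,0,-1,0,0,-4.8,0,0,0,-1,0,0,-5.2,0,0,0,-1]
}}

```text
clock: 3.95
position: [0.5902, -0.1526, 0.0544]
orientation: [-1.228, -1.18, 1.18]
force: [-2.8, 0.7, 1.5]
gripper_width: 0.0006
```

Emit:
{"api": "drive_tool", "payload": {
  "moves": [0,0,-0.2,0,0,0,-1,0,0,-0.4,0,0,0,-1,0,0,-0.6,0,0,0,-1,0,0,-0.8,0,0,0,-1,0,0,-0.8,0,0,0,-1]
}}

```text
clock: 4.58
position: [0.5956, -0.1529, 0.0545]
orientation: [-1.224, -1.177, 1.18]
force: [-7.7, 1.2, 4.8]
gripper_width: 0.0004
```

Emit:
{"api": "drive_tool", "payload": {
  "moves": [0,0,-0.2,0,0,0,-1,0,0,-0.4,0,0,0,-1,0,0,-0.4,0,0,0,-1,0,0,-0.4,0,0,0,-1,0,0,-0.4,0,0,0,-1]
}}

```text
clock: 5.2
position: [0.5956, -0.1528, 0.0542]
orientation: [-1.218, -1.171, 1.183]
force: [-17.7, 1.5, 13.1]
gripper_width: 0.0002
```

Emit:
{"api": "drive_tool", "payload": {
  "moves": [0,0,2,0,0,0,-1,0,0,4,0,0,0,-1,0,-5,5,0,0,0,-1,0,-10,5,0,0,0,-1,0,-12,5,0,0,0,-1]
}}

```text
clock: 5.82
position: [0.5541, -0.1516, 0.1784]
orientation: [-1.234, -1.184, 1.176]
force: [0.4, 0.6, -0.4]
gripper_width: 0.0005
```

```bash
python3 - <<'E'
from h import *
to([.637,-.022,.17])
a=vision.camera("top")[:,:,::-1];b=vision.camera("side")[:,:,::-1]
cv2.imwrite('pics/t2.png',cv2.resize(a[130:220,170:370],(800,360),interpolation=cv2.INTER_CUBIC))
cv2.imwrite('pics/s2.png',cv2.resize(b[130:330,190:390],(600,600),interpolation=cv2.INTER_CUBIC))
E
```

```text
t 5.83 pos [ 0.5541 -0.1516  0.1784] F [ 0.3534  0.6078 -0.4158] w 0.000
shift cm [13.2851  0.8865 -7.7514] turn [ 0.4239 -0.015  -0.0365] len 0.1540659399540922
```

View pics/t2.png

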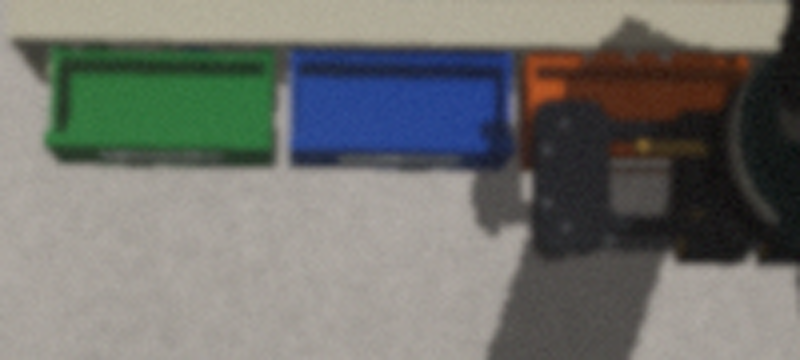

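View pics/s2.png

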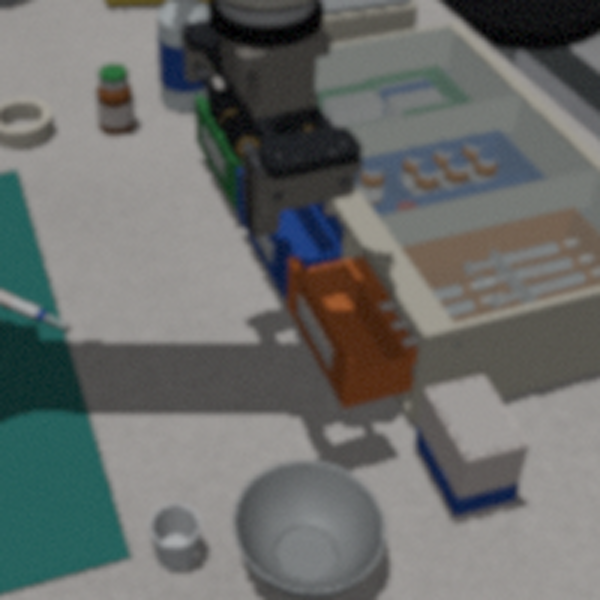

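```bash
python3 - <<'E'
from h import *
to(CX*.640+CY*.0034+[0,0,.17])
E
```

```text
t 5.92 pos [ 0.5542 -0.1515  0.1777] F [-0.3293  0.7245 -0.1436] w 0.001
shift cm [13.252   0.8279 -8.006 ] turn [ 0.4333 -0.0012 -0.0311] len 0.15504714481700818
```

Emit:
{"api": "drive_tool", "payload": {
  "moves": [3.5,0.2,-2,0,0,0,-1,7,0.4,-4,0,0,0,-1,10.5,0.6,-6,0,0,0,-1,13.2,0.8,-8,0,0,0,-1,13.2,0.8,-8,0,0,0,-1]
}}

```text
clock: 6.55
position: [0.6376, -0.0189, 0.1646]
orientation: [-1.224, -1.183, 1.183]
force: [0.4, -0.4, -2.1]
gripper_width: 0.0005
```

```bash
python3 - <<'E'
from h import *
to(CX*.640+CY*.0034+[0,0,.095])
a=vision.camera("top")[:,:,::-1];b=vision.camera("side")[:,:,::-1]
cv2.imwrite('pics/t3.png',cv2.resize(a[130:220,170:370],(800,360),interpolation=cv2.INTER_CUBIC))
cv2.imwrite('pics/s3.png',cv2.resize(b[130:270,220:360],(600,600),interpolation=cv2.INTER_CUBIC))
E
```

```text
t 6.55 pos [ 0.6376 -0.0189  0.1646] F [ 0.3503 -0.3503 -2.0558] w 0.000
shift cm [-0.3396  6.9545 -0.2219] turn [-0.0688  0.2699  0.0602] len 0.06966332969949031
```

View pics/t3.png

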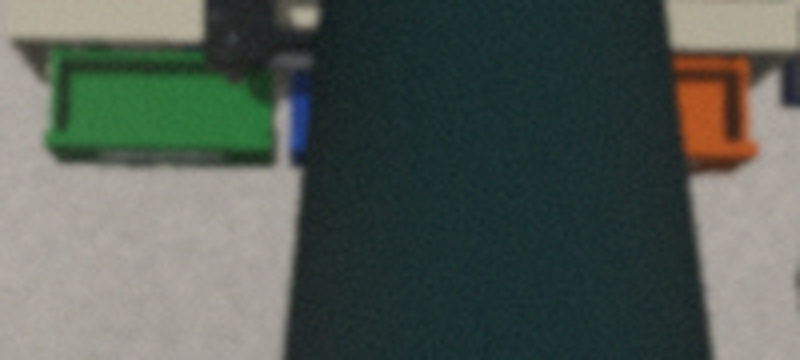

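View pics/s3.png

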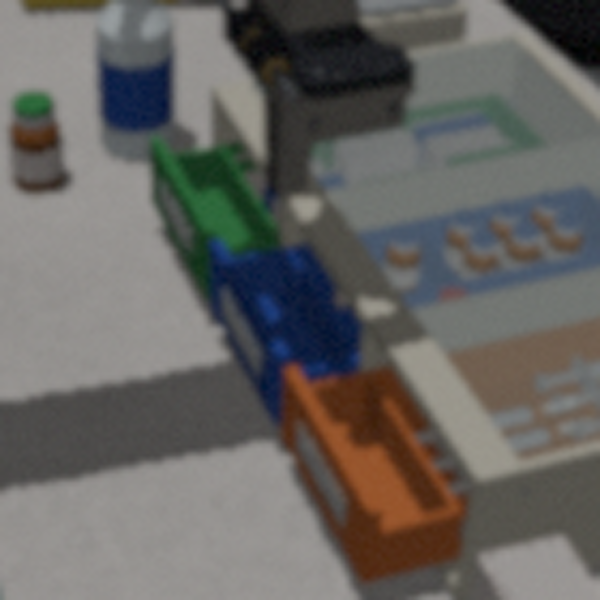

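Orange is level with the others. I'll descend to just above the lip height and re-check the alignment.

Emit:
{"api": "drive_tool", "payload": {
  "moves": [-0.3,2,-0.2,0,0,0,-1,-0.3,4,-0.2,0,0,0,-1,-0.3,6,-0.2,0,0,0,-1,-0.3,6.9,-0.2,0,0,0,-1,-0.3,6.9,-0.2,0,0,0,-1]
}}

```text
clock: 7.28
position: [0.6382, -0.0256, 0.0965]
orientation: [-1.227, -1.178, 1.18]
force: [-0.3, 0.1, 0.7]
gripper_width: 0.0002
```

```bash
python3 - <<'E'
from h import *
to(CX*.640+CY*.0034+[0,0,.048])
b=vision.camera("side")[:,:,::-1]
q=r.state()["position"];print(proj("side",q))
for d in(-.01,.01): print(d,proj("side",q+CX*d))
cv2.imwrite('pics/s4.png',cv2.resize(b[150:250,230:330],(600,600),interpolation=cv2.INTER_CUBIC))
E
```

```text
t 7.28 pos [ 0.6382 -0.0256  0.0965] F [-0.2818  0.1187  0.6792] w 0.000
shift cm [ 0.3357  4.8528 -0.1322] turn [-0.0938 -0.0156 -0.0111] len 0.04866234042621506
(np.float64(286.66747012136335), np.float64(193.92266456014536))
-0.01 (np.float64(283.24954484019065), np.float64(194.64630212737381))
0.01 (np.float64(290.06802260923166), np.float64(193.2027051323871))
```

View pics/s4.png

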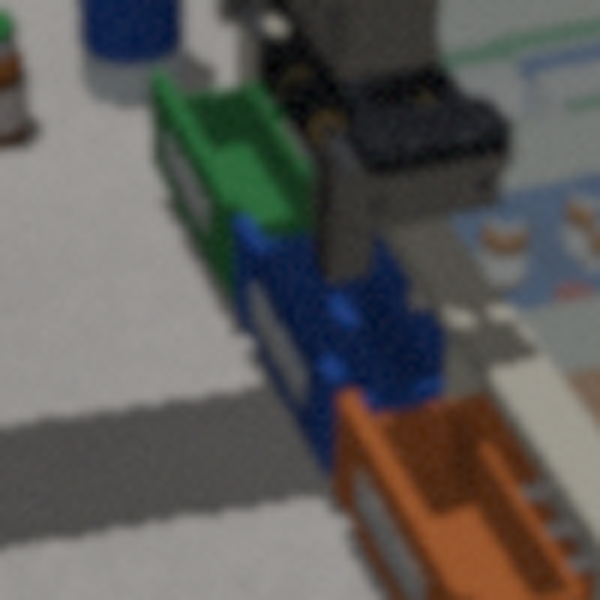

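The finger hangs centred over the blue trough at crop (345,270), behind the lip. Next it goes down.

Emit:
{"api": "drive_tool", "payload": {
  "moves": [0.2,1.2,-0.1,0,0,0,-1,0.2,2.4,-0.1,0,0,0,-1,0.2,3.6,-0.1,0,0,0,-1,0.2,4.8,-0.1,0,0,0,-1,0.2,4.8,-0.1,0,0,0,-1]
}}

```text
clock: 7.95
position: [0.6389, -0.0236, 0.0481]
orientation: [-1.226, -1.178, 1.181]
force: [0.4, -0.0, 0.2]
gripper_width: 0.0006
```

```bash
python3 - <<'E'
from h import *
to(CX*.640+CY*.0034+[0,0,.048])
E
```

```text
t 7.95 pos [ 0.6389 -0.0236  0.0481] F [ 0.4059 -0.0415  0.1736] w 0.001
shift cm [ 0.1359  0.0148 -0.0639] turn [-0.1347 -0.0164 -0.013 ] len 0.0015086660100046023
```

Emit:
{"api": "drive_tool", "payload": {
  "moves": [0,0,0.4,0,0,0,-1,0,0,0.8,0,0,0,-1,0,0,1.2,0,0,0,-1,0,0,1.6,0,0,0,-1,0,0,2,0,0,0,-1]
}}

```text
clock: 8.57
position: [0.6204, -0.0228, 0.0501]
orientation: [-1.229, -1.181, 1.179]
force: [2.1, -0.0, -0.4]
gripper_width: 0.0004
```

Emit:
{"api": "drive_tool", "payload": {
  "moves": [0,0,0.5,0,0,0,-1,0,0,1,0,0,0,-1,0,0,1.5,0,0,0,-1,0,0,2,0,0,0,-1,0,0,2.5,0,0,0,-1]
}}

```text
clock: 9.2
position: [0.5946, -0.0217, 0.0496]
orientation: [-1.228, -1.18, 1.179]
force: [2.4, -0.0, 0.8]
gripper_width: 0.0004
```

```bash
python3 - <<'E'
from h import *
P=np.array([.6389,-.0236,.0481]); to(P-CX*.045)
b=vision.camera("side")[:,:,::-1]
cv2.imwrite('pics/s5.png',cv2.resize(b[130:270,220:360],(600,600),interpolation=cv2.INTER_CUBIC))
E
```

```text
t 9.20 pos [ 0.5946 -0.0217  0.0496] F [ 2.3969 -0.0165  0.7676] w 0.000
shift cm [-0.0127  0.1535  0.0685] turn [ 0.0094 -0.0071  0.0026] len 0.0016852171192772835
```

View pics/s5.png

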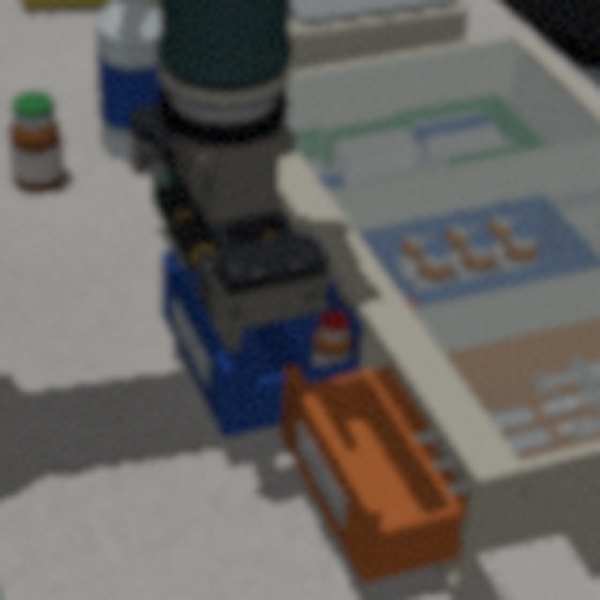

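The blue tray follows the hook at about 2.4 N, and a red-capped vial stands at crop (332,335). I'll carry on slowly.

Emit:
{"api": "drive_tool", "payload": {
  "moves": [0,0,0.7,0,0,0,-1,0,0,1.5,0,0,0,-1,0,0,2.3,0,0,0,-1,0,0,3.1,0,0,0,-1,0,0,3.9,0,0,0,-1]
}}

```text
clock: 9.88
position: [0.5552, -0.0201, 0.0495]
orientation: [-1.228, -1.179, 1.179]
force: [3.0, -1.0, -1.0]
gripper_width: 0.0003
```

Emit:
{"api": "drive_tool", "payload": {
  "moves": [0,0,0.8,0,0,0,-1,0,0,1.6,0,0,0,-1,0,0,2.3,0,0,0,-1,0,0,3,0,0,0,-1,0,0,3.5,0,0,0,-1]
}}

```text
clock: 10.5
position: [0.5205, -0.0187, 0.0496]
orientation: [-1.228, -1.179, 1.179]
force: [2.6, 0.5, -1.9]
gripper_width: 0.0004
```

Emit:
{"api": "drive_tool", "payload": {
  "moves": [0,0,0.3,0,0,0,-1,0,0,0.6,0,0,0,-1,0,0,0.9,0,0,0,-1,0,0,1.2,0,0,0,-1,0,0,1.5,0,0,0,-1]
}}

```text
clock: 11.12
position: [0.5093, -0.0183, 0.0502]
orientation: [-1.234, -1.185, 1.176]
force: [13.2, -0.3, -9.2]
gripper_width: 0.0008
```

Emit:
{"api": "drive_tool", "payload": {
  "moves": [0,0,0,0,0,0,-1,0,0,0,0,0,0,-1,0,0,-0.6,0,0,0,-1,0,0,-1.2,0,0,0,-1,0,0,-1.6,0,0,0,-1]
}}

```text
clock: 11.75
position: [0.5218, -0.0189, 0.0494]
orientation: [-1.227, -1.179, 1.18]
force: [0.3, -0.4, -0.1]
gripper_width: 0.0003
```

Emit:
{"api": "drive_tool", "payload": {
  "moves": [0,-1.5,0,0,0,0,-1,0,-3.5,0,0,0,0,-1,0,-6.5,0,0,0,0,-1,0,-11,0,0,0,0,-1,0,-15,0,0,0,0,-1]
}}

```text
clock: 12.38
position: [0.5217, -0.019, 0.202]
orientation: [-1.229, -1.18, 1.179]
force: [1.5, 0.5, -0.1]
gripper_width: -0.0
```

```bash
python3 - <<'E'
from h import *
to([.4,.1,.21])
a=vision.camera("top")[:,:,::-1];b=vision.camera("side")[:,:,::-1]
cv2.imwrite('pics/t6.png',cv2.resize(a[130:230,170:370],(800,400),interpolation=cv2.INTER_CUBIC))
cv2.imwrite('pics/s6.png',cv2.resize(b[130:330,190:390],(600,600),interpolation=cv2.INTER_CUBIC))
E
```

```text
t 12.38 pos [ 0.5217 -0.019   0.202 ] F [ 1.5437  0.4543 -0.1456] w -0.000
shift cm [11.3911 -0.8063 12.6393] turn [ 0.0438 -0.0282  0.01  ] len 0.17034090685709802
```

View pics/s6.png

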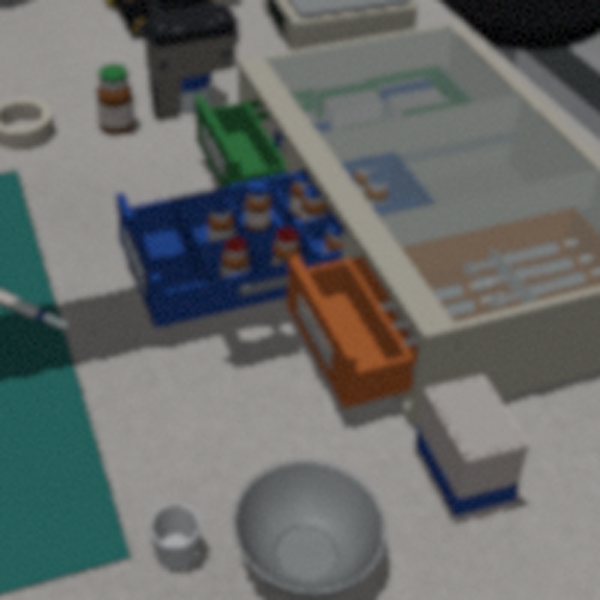

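Four vials are standing in the open blue tray. I'll move the arm aside to measure the lip from above.

Emit:
{"api": "drive_tool", "payload": {
  "moves": [5,-0.8,2,0,0,0,-1,10,-0.8,4,0,0,0,-1,15,-0.8,6,0,0,0,-1,20,-0.8,7,0,0,0,-1,25,-0.8,7,0,0,0,-1]
}}

```text
clock: 13.1
position: [0.4608, 0.2351, 0.2078]
orientation: [-1.228, -1.179, 1.18]
force: [1.3, 0.4, 0.5]
gripper_width: 0.0008
```

Emit:
{"api": "drive_tool", "payload": {
  "moves": [4,0,1,0,0,0,-1,8,0,2,0,0,0,-1,12,0,3,0,0,0,-1,12,0,3,0,0,0,-1,12,0,3,0,0,0,-1]
}}

```text
clock: 13.72
position: [0.4369, 0.3537, 0.2073]
orientation: [-1.229, -1.178, 1.18]
force: [1.0, -0.1, -0.9]
gripper_width: 0.0005
```

```bash
python3 - <<'E'
from h import *
print(r.state()["force"],r.state()["clock"])
a=vision.camera("top")[:,:,::-1]
cv2.imwrite('pics/t7f.png',a)
cv2.imwrite('pics/t7.png',cv2.resize(a[115:230,170:370],(800,460),interpolation=cv2.INTER_CUBIC))
E
```

```text
[ 0.9929 -0.0554 -0.8927] 13.725
```

View pics/t7.png

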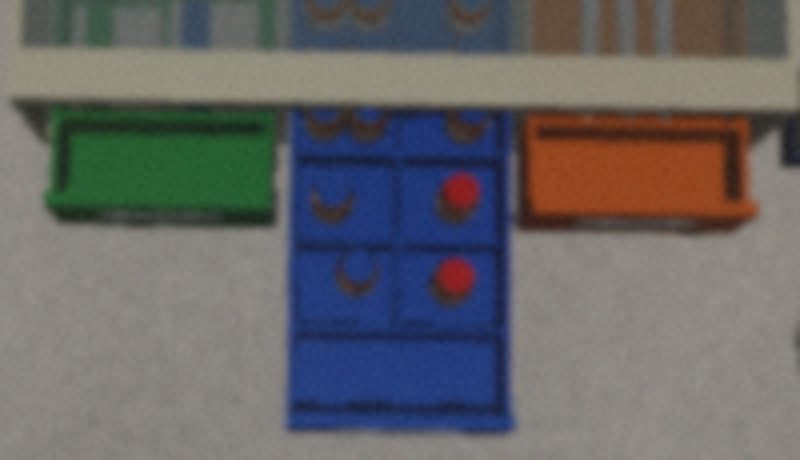

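View pics/t7f.png

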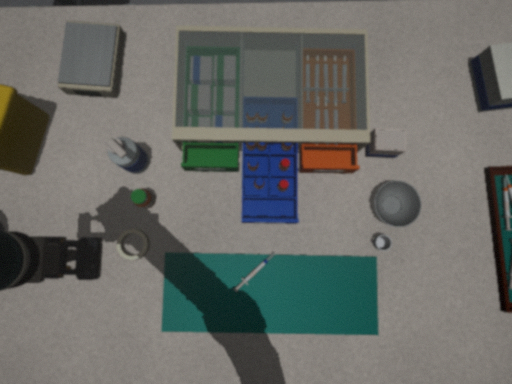

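```bash
python3 - <<'E'
from h import *
d=lambda x,y:(170+x/4-.4,115+y/4-.4)
for n,a,b in (("green",(46,203),(273,208)),("blue",(288,420),(513,423)),("orange",(522,209),(756,211))):
    A=at("top",*d(*a),.084);B=at("top",*d(*b),.084);m=(A+B)/2;print(n,np.linalg.norm(A-B),m,m@CX,m@CY)
E
```

```text
green 0.12496375157320229 [0.6163 0.1136 0.084 ] 0.6112723073908485 0.13826475888666115
blue 0.12228434939735569 [ 0.4938 -0.0152  0.084 ] 0.4940224905393121 0.004595326832314816
orange 0.12997035369781967 [ 0.6071 -0.1513  0.084 ] 0.6126825499905042 -0.12684098452434853
```

```bash
python3 - <<'E'
from h import *
print(r.state()["clock"], order.hand_in())
E
```

```text
the job is handed in; nothing more can be done
13.775 None
```

I pushed the orange tray home with the shut fingertips, then drew the blue tray out to its stop with the fingertips hooked behind its lip. The job was handed in at 13.8 s with the arm clear of everything; hand-in reports no verdict.

- **Orange tray:** it ran at about 2.7 N and ended against its stop at 17.7 N. From above, its lip measures level with the shut green tray's, to about 1 mm.
- **Blue tray:** it ran at 2–3 N and ended against its stop at 13 N. I measured its travel as about 117 mm (±2–3 mm), against the 112 mm needed. The firm stop agrees with that.
- **Vials:** all four appear upright in their own cells in the side and top views. I judged this by eye and did not measure the tilt.
- **Everything else:** the green tray measures unmoved, and the other objects look undisturbed in the last top view.
- **One disagreement:** the lip position worked out from finger contact was about 4 mm further in than the camera measurement. This did not matter given the 13 mm of clearance on each side of the finger in the trough.

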